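Put the light gate and the thermometer back in their foam trays

TASK

Put the two instruments lying on the table, the pistol-shaped infrared thermometer and the fork-shaped light gate, away in the two sloping foam trays: each goes into the cutout of its own shape and is pressed down into the foam until it is fully home on the bottom, then let go. Leave the other things on the table where they are.

Things in the scene. Friction and masses are not known exactly. Their poses are not given: they have to be found in the camera images.
- thermometer: Infrared thermometer on its side: pistol shape, 36 mm thick (z), 0.22 kg. Grey barrel x -65 to 65, y -17 to 17 mm, lens at +x. Black handle x -55 to -21 mm, from the barrel to y = -85. Origin on the underside, below the middle of the barrel, which can be gripped there across y; z up. Lowest 4 mm set in by 2 mm as lead-in.
- light_gate: Light gate: black fork, 30 mm thick (z), 0.15 kg. Bridge x -55 to 55, y -13 to 13 mm; two arms (x -55 to -31 and 31 to 55) reach to y = 73; a 12 mm metal stem runs on from the bridge, x 55 to 95, at y = 0, 15 mm up. Origin on the underside, below the middle of the bridge, which can be gripped there across y; z up. Lowest 4 mm set in by 2 mm as lead-in.
- thermometer_cutout: Pistol-shaped cutout in dark foam. Frame at the very place where the part's origin lies when fully home: x up the slope, y across it, z the foam's outward normal; the part's frame then coincides with it. 14 mm deep, 3 mm wider all round than the part. Its bottom is a soft bed. The thermometer then stands 22 mm proud of the foam.
- gate_cutout: Fork-shaped cutout in dark foam. Frame at the very place where the part's origin lies when fully home: x up the slope, y across it, z the foam's outward normal; the part's frame then coincides with it. 14 mm deep, 3 mm wider all round than the part. Its bottom is a soft bed. The light gate then stands 16 mm proud of the foam.
- thermometer_bed: Thermometer's bed: the light grey foam bottom of its cutout. z = outward normal of the foam. At first its face is 8 mm above the fully pressed level, 6 mm below the foam's face. It gives way only to about 9 N (a part's weight does not do it), stays where pushed and stops after 8 mm. Origin: the bed's underside, which is the cutout's origin at the start. Moves with the bed.
- gate_bed: Light gate's bed: the light grey foam bottom of its cutout. z = outward normal of the foam. At first its face is 8 mm above the fully pressed level, 6 mm below the foam's face. It gives way only to about 9 N (a part's weight does not do it), stays where pushed and stops after 8 mm. Origin: the bed's underside, which is the cutout's origin at the start. Moves with the bed.
- thermometer_tray: Fixed grey plastic tray, 198 x 158 mm, filled with dark foam, propped on the table at a slope of 30 degrees: low edge towards the robot (about 23 mm high at the rim), far edge 134 mm high. Origin on the table below its centre; x points away from the low edge, y across. Holds the pistol-shaped cutout.
- gate_tray: Fixed grey plastic tray, 198 x 158 mm, filled with dark foam, propped on the table at a slope of 30 degrees: low edge towards the robot (about 23 mm high at the rim), far edge 134 mm high. Origin on the table below its centre; x points away from the low edge, y across. Holds the fork-shaped cutout.
- multimeter: Bystander: yellow handheld multimeter lying on its back, 74 (x) x 150 (y) x 34 mm; origin at the centre of its underside.
- tape_roll: Bystander: cardboard-coloured roll of tape lying flat, 96 mm across, 24 mm high; origin at the centre of its underside.
- brass_weight: Bystander: upright brass weight with a knob, 50 mm across, 75 mm high; origin at the centre of its underside.
Not all that is in view belongs to the job. Leave any blue look-alike of the light_gate alone.

How it is judged:
At the end, for the whole second after the job is handed in: Both instruments lie in their own cutouts, pressed fully home and at rest: each part's origin within 6 mm of its cutout's origin along and across the foam and within 3 mm in depth, its x and z axes within 0.08 rad of the cutout's (x of thermometer in the frame of thermometer_cutout between -0.006 and 0.006 m and y of thermometer in the frame of thermometer_cutout between -0.006 and 0.006 m and z of thermometer in the frame of thermometer_cutout between -0.003 and 0.003 m and angle between the x axis of thermometer and the x axis of thermometer_cutout, either way round below 0.08 rad and angle between the z axis of thermometer and the z axis of thermometer_cutout, either way round below 0.08 rad and linear speed of each of thermometer, light_gate below 0.02 m/s and x of light_gate in the frame of gate_cutout between -0.006 and 0.006 m and y of light_gate in the frame of gate_cutout between -0.006 and 0.006 m and z of light_gate in the frame of gate_cutout between -0.003 and 0.003 m and angle between the x axis of light_gate and the x axis of gate_cutout, either way round below 0.08 rad and angle between the z axis of light_gate and the z axis of gate_cutout, either way round below 0.08 rad); the robot touches nothing.
It fails at once if the multimeter is shifted by more than 30 mm or knocked over (distance of multimeter from where it was at the start of the episode above 0.03 m or angle between multimeter's own z axis and vertical above 0.5 rad).
It fails at once if the tape roll is shifted by more than 30 mm or knocked over (distance of tape_roll from where it was at the start of the episode above 0.03 m or angle between tape_roll's own z axis and vertical above 0.5 rad).
It fails at once if the brass weight is shifted by more than 30 mm or knocked over (distance of brass_weight from where it was at the start of the episode above 0.03 m or angle between brass_weight's own z axis and vertical above 0.5 rad).
It also fails if it takes over 64 s, if anything falls off the work surface, if the arm or the gripper's body presses on something with over 40 N, if the wrist force passes 120 N, or if a joint passes its speed limit or range.

ROBOT

A 6-joint arm with a two-finger parallel gripper is mounted at the origin on the work surface. World frame = base frame: x ahead of the robot, y to its left, z up, the work surface at z = 0. Lengths are in m, angles in rad, forces in N, time in s.
With the tool pointing down it reaches from about 0.35 to 0.875 m from the base axis. Payload 15.5 kg.
Tool frame: the origin (TCP) lies at the very end of the fingers, on their centre line; the grasp point (between the pads) lies 19 mm behind it; y points along the fingers, x is the direction in which the jaws open and shut, and the axes are right-handed (so a half turn about y gives the same grasp; the last joint's range is limited). The gripper opens to 85 mm and grips with 20 to 120 N. Pads are 22 mm wide; open, the fingers measure 114 mm over their backs; the gripper's body (76 mm by 85 mm) begins 54 mm behind the grasp point. The pads swing forward as they close: fully open they stand 13 mm farther back than shut.
Start: joints at [1.23, 0.494, 1.345, -0, 1.302, -0.096], TCP at [0.151, 0.606, 0.231] pointing down, gripper open.
Joint ranges: [-2.91, 2.91], [-0.82, 2.16], [0.22, 2.67], [-1.22, 4.37], [0.12, 2.79], [-3.08, 3.08]. Speed limits (rad/s): [1.89, 1.89, 2.57, 3.01, 3.01, 3.01].

INTERFACE

Orientations are given as a 3x3 rotation matrix whose columns are the frame's x, y, z axes.
In Python, from workcell import telemetry, viewer, finish_job gives the robot as it stands.
- The arm moves only by the tool play_rows, never from a script. Its argument "motion" is text: rows parted by semicolons, each of 6 numbers parted by spaces: the shift along the tool's x, y, z in mm, then the turn, a rotation vector about the tool's x, y, z in rad. A call has 1 to 5 rows; each row shifts and turns the pose as measured when the row begins, along the tool's axes as they then stand; what a row does not reach is not made up. A row lasts 1/8 s, in which the tool goes at most 62.5 mm and 10.7 degrees, less where a joint would pass 70% of its speed; a pose out of reach is approached as far as the arm can. A call is refused whole if a number of a shift passes 62.5 or a number of a turn 0.188, either way. A call with a gripper value outside its range is refused whole. "fingers" is the gripper's target within -1 to 1 (shut at 1, half-way at 0, fully open at -1), set as the call begins (left out, the last holds). The fingers move at their own pace and stop on an object; "grip_force" is the grip in N (left out, the last holds). Time passes only in rows, so rows that do not move let the fingers close. It gives the time, the measured TCP pose, the force and the opening at its end, in the units of the state.
- telemetry.sense(): the state, without advancing time (a new reading comes with each control period).
- viewer.read_camera(name): name is "side" or "top" or "wrist"; returns a dict with "color" (384x512x3 uint8, red, green, blue), "range_z" (384x512 float32, m along the optical axis (not along the pixel's ray), 0 where there is no reading), "fx", "fy", "cx", "cy" (pixels), "origin" and "rotation" of the camera in the world. Camera axes: x right, y down, z forward; pixel columns grow to the right and rows downward; lengths in m; the calibration is good to about 2 mm. A picture is of the moment at which its call begins.
- finish_job(): hands the job in, once; it reports no verdict.
The state is a dict: "time": time; "joint_positions": joint angles; "dq": joint speeds; "joint_torque": joint torques, N m; "position": TCP position; "eef_rot": TCP orientation; "force": force on the tool from outside, world axes, zero at the start; "ft_torque": the same for the moment, N m; "grip_width": opening from 0.0 (shut) to 1.0 (fully open).
Only numpy, scipy, OpenCV 4.12 (cv2) and the standard library are available. Lean on these libraries where they do the work, as an engineer would, in place of code of your own. Each camera call takes 0.05 s, during which the arm holds its last target. There are 200 camera calls.

## Working session

There is one attempt and no reset: what is moved stays moved. The work goes in short steps, Python scripts to look and compute and a tool call to move; the robot and the scene stay as the last step left them, time stands still between calls to the robot, and variables do not carry over. Pictures are saved under pics/ and viewed, about 8 in all and at most 12, crops included, and the job is handed in when it is done.

Besides the shell and the picture viewer there is one more tool, called after "Call:" as name(argument=value, ...), one argument or row to a line, values as JSON. play_rows: Moves the arm, as the interface text tells. Its arguments: {"type":"object","properties":{"motion":{"type":"string"},"fingers":{"type":"number"},"grip_force":{"type":"number"}},"required":["motion"]}

```bash
ls; mkdir -p pics; python3 - <<'E'
from workcell import telemetry, viewer
import cv2,numpy as np
s=telemetry.sense();print(s)
for n in("top","side"):
    c=viewer.read_camera(n);np.savez(f"{n}0.npz",**c)
    cv2.imwrite(f"pics/{n}0.png",c["color"][:,:,::-1]);print(n,c["fx"],c["fy"],c["cx"],c["cy"],c["origin"],c["rotation"])
E
```

```text
pics
{'time': 0.0, 'joint_positions': array([ 1.23053277e+00,  4.94182608e-01,  1.34612000e+00,  5.65304339e-06,
        1.30247576e+00, -9.55213703e-02]), 'dq': array([ 0.00079103,  0.00024281, -0.00064761, -0.00058194, -0.00083844,
        0.00093164]), 'joint_torque': array([-4.74347922e-03, -8.82174039e+01, -3.83854544e+01, -6.37268349e-04,
        1.04499920e-02, -1.55556694e-05]), 'position': array([0.15133362, 0.6060457 , 0.23070437]), 'eef_rot': array([[ 2.42307420e-01, -4.00853130e-04, -9.70199440e-01],
       [ 9.70198805e-01, -1.11591394e-03,  2.42307723e-01],
       [-1.17978889e-03, -9.99999297e-01,  1.18512999e-04]]), 'force': array([0.00589728, 0.22280229, 0.6785669 ]), 'ft_torque': array([-0.00606519,  0.00102224,  0.06219319]), 'grip_width': 0.9996599095998907}
top 372.3200535522397 372.3200535522397 258.24752722099976 196.84812554561807 [ 0.48537091 -0.03420382  0.98649911] [[ 0.02441053 -0.99159638  0.12704623]
 [-0.99966454 -0.02531207 -0.00548637]
 [ 0.00865607 -0.12686969 -0.99188162]]
side 408.5382432171772 408.5382432171772 262.5746610069176 194.98728812996674 [ 0.29744349 -0.86826034  0.94429348] [[ 0.93902293 -0.24926736  0.236858  ]
 [-0.3434855  -0.6480829   0.67971042]
 [-0.015926   -0.71962097 -0.69418443]]
```

View pics/top0.png

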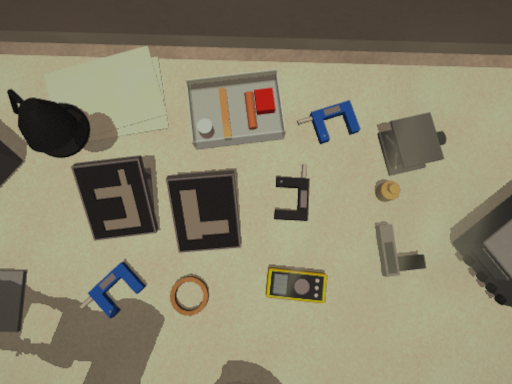

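View pics/side0.png

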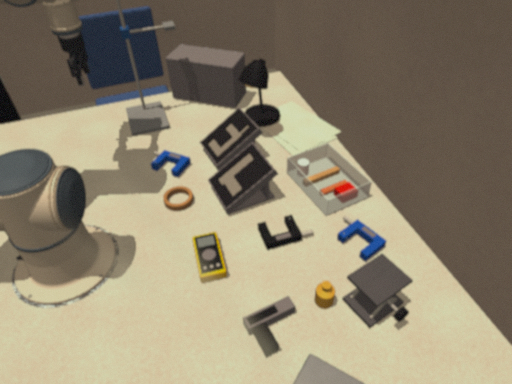

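The top view shows the thermometer at (390,250), the black gate at (295,197), the thermometer tray at (205,212) and the gate tray at (117,197). The blue forks at (335,120) and (117,290) are the decoys. Next I'll fit poses with templates.

```bash
cat > h.py <<'E'
import numpy as np, cv2
from scipy.optimize import minimize, differential_evolution
S={'thermometer':[(-65,65,-17,17),(-55,-21,-85,-17)],
   'gate':[(-55,55,-13,13),(-55,-31,13,73),(31,55,13,73),(55,95,-6,6)]}
H={'thermometer':.036,'gate':.030}
def inside(shape,p,g=0):   # p mm, soft inside 0..1
    d=np.full(p.shape[:-1],1e9)
    for a,b,c,e in S[shape]:
        q=np.abs(p-[(a+b)/2,(c+e)/2])-[(b-a)/2+g,(e-c)/2+g]
        d=np.minimum(d,np.maximum(q,0).__pow__(2).sum(-1)**.5+np.minimum(q.max(-1),0))
    return np.clip(.5-d/3,0,1)
def proj(c,P):
    q=(P-c['origin'])@c['rotation']
    return q[...,0]/q[...,2]*c['fx']+c['cx'],q[...,1]/q[...,2]*c['fy']+c['cy'],q[...,2]
def samp(img,u,v): return cv2.remap(img.astype(np.float32),u.astype(np.float32),v.astype(np.float32),cv2.INTER_LINEAR)
def cloud(c):
    v,u=np.mgrid[:384,:512]; z=c['range_z']
    return np.stack([(u-c['cx'])/c['fx']*z,(v-c['cy'])/c['fy']*z,z],-1)@c['rotation'].T+c['origin']
def Rz(t): return np.array([[np.cos(t),-np.sin(t)],[np.sin(t),np.cos(t)]])
def fit(occ,G,pred,b):
    # occ in 0..1 on grid G (mm); pred(xy local)
    f=lambda s:-2*(occ*(t:=pred((G-s[:2])@Rz(s[2])))).sum()/(occ.sum()+t.sum())
    r=differential_evolution(f,b,seed=0,maxiter=60,popsize=12,tol=1e-6)
    return r.x,-r.fun
E
cat > m.py <<'E'
from h import *
C={n:dict(np.load(n+'0.npz')) for n in('top','side')}
W={n:cloud(C[n]) for n in C}
for n in C:
    w=W[n];m=(C[n]['range_z']>0)&(np.abs(w[...,2])<.01);print(n,'table z',np.median(w[...,2][m]),w[...,2][m].std())
t=W['top']
# parts
for name,(u,v) in {'thermometer':(390,250),'gate':(303,197)}.items():
    ctr=t[v,u];print(name,'seed',ctr)
    for n,c in C.items():
        g=np.arange(-120,121,2.);G=np.stack(np.meshgrid(g,g,indexing='ij'),-1)
        P=np.concatenate([G/1000+ctr[:2],np.full(G.shape[:2]+(1,),H[name])],-1)
        pu,pv,pz=proj(c,P); w=np.stack([samp(W[n][...,k],pu,pv) for k in range(3)],-1)
        occ=(np.abs(w[...,2]-H[name])<.009)*1.
        if name=='gate': # stem lower: leave as is, exclude
            pass
        x,s=fit(occ,G,lambda p:inside(name,p),[(-50,50),(-50,50),(-.7,.7)])
        print(n,(x[:2]/1000+ctr[:2]).round(4),x[2].round(4),'dice',round(s,3))
# trays
for name,(u,v) in {'thermometer':(205,212),'gate':(117,197)}.items():
    for n,c in C.items():
        ctr=t[v,u]; w=W[n]; lum=c['color'].astype(float).mean(-1)
        m=(np.linalg.norm(w[...,:2]-ctr[:2],axis=-1)<.075)&(lum<60)&(w[...,2]>.03)
        A=w[m]
        for k in range(4):
            o=A.mean(0);nn=np.linalg.svd(A-o,full_matrices=False)[2][2];nn*=np.sign(nn[2]);d=(A-o)@nn;A=A[np.abs(d)<.004+.01*(k==0)]
        print(name,n,'plane',o.round(4),nn.round(4),'tilt',np.degrees(np.arccos(nn[2])).round(2),'yaw',np.arctan2(-nn[1],-nn[0]).round(4),'std',d.std().round(4),len(A))
        np.savez(f'plane_{name}_{n}.npz',o=o,n=nn)
        ex=np.array([0,0,1])-nn*nn[2];ex/=np.linalg.norm(ex);ey=np.cross(nn,ex)
        g=np.arange(-110,111,2.);G=np.stack(np.meshgrid(g,g,indexing='ij'),-1)
        O=o-.006*nn
        P=O+G[...,:1]/1000*ex+G[...,1:]/1000*ey
        pu,pv,_=proj(c,P); L=samp(lum.astype(np.float32),pu,pv)
        cv2.imwrite(f'pics/L_{name}_{n}.png',L)
        # parallax: bed point p seen through face at p+6mm*lateral/normal
        vd=c['origin']-O; k=6*np.array([vd@ex,vd@ey])/(vd@nn)
        occ=np.clip((L-55)/30,0,1)*(np.abs(G).max(-1)<82)
        fp=lambda p:np.minimum(inside(name,p,3),inside(name,p+k,3))
        x,s=fit(occ,G,fp,[(-50,50),(-60,60),(-.15,.15)])
        pos=O-.008*nn+x[0]/1000*ex+x[1]/1000*ey
        X=ex*np.cos(x[2])+ey*np.sin(x[2])
        print('  cutout',pos.round(4),'rot',x[2].round(4),'X',X.round(4),'dice',round(s,3),'par',k.round(1), 'lum pct',np.percentile(L[np.abs(G).max(-1)<70],[10,30,50,70,90]).round())
E
python3 m.py
```

```text
top table z -0.000374601125777807 0.0020504680592744523
side table z 0.0009479751930460134 0.0022352250102070682
thermometer seed [ 0.47983229 -0.37630634  0.03714447]
top [ 0.4817 -0.3732] 0.1381 dice 0.955
side [ 0.4789 -0.3747] 0.1383 dice 0.942
gate seed [ 0.6102946  -0.15534772  0.03118225]
top [ 0.6068 -0.1562] -0.0306 dice 0.915
side [ 0.6037 -0.1593] -0.0378 dice 0.866
thermometer top plane [0.5725 0.0802 0.0926] [-0.4978 -0.0521  0.8658] tilt 30.03 yaw 0.1044 std 0.0014 1969
  cutout [0.5588 0.1246 0.0712] rot -0.0 X [0.861  0.0902 0.5005] dice 0.775 par [ 2.6 -0.8] lum pct [ 30.  30.  31. 100. 110.]
thermometer side plane [0.574  0.0782 0.0958] [-0.5002 -0.0478  0.8646] tilt 30.16 yaw 0.0954 std 0.0018 780
  cutout [0.5583 0.1249 0.0731] rot -0.0102 X [0.8616 0.0722 0.5025] dice 0.753 par [ 0.7 -6. ] lum pct [ 35.  38.  52.  90. 131.]
gate top plane [0.6009 0.3111 0.0933] [-0.4951 -0.0732  0.8658] tilt 30.03 yaw 0.1468 std 0.0014 2064
  cutout [0.5776 0.2776 0.0609] rot 0.0 X [0.8564 0.1267 0.5005] dice 0.74 par [ 2.1 -2.3] lum pct [ 29.  30.  30.  33. 109.]
gate side plane [0.6009 0.3147 0.096 ] [-0.4955 -0.0741  0.8654] tilt 30.07 yaw 0.1484 std 0.0018 547
  cutout [0.5782 0.2771 0.0636] rot 0.031 X [0.8509 0.1586 0.5008] dice 0.63 par [ 0.1 -6.9] lum pct [ 35.  37.  41.  65. 125.][ WARN:0@47.395] global loadsave.cpp:1063 imwrite_ Unsupported depth image for selected encoder is fallbacked to CV_8U.
```

```bash
python3 - <<'E'
import cv2,numpy as np
I=[cv2.resize(cv2.imread(f'pics/L_{a}_{b}.png',0)[::-1,::-1],(300,300)) for a in('thermometer','gate') for b in('top','side')]
cv2.imwrite('pics/mont.png',np.vstack([np.hstack(I[:2]),np.hstack(I[2:])]))
E
```

```text
(no output)
```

View pics/mont.png

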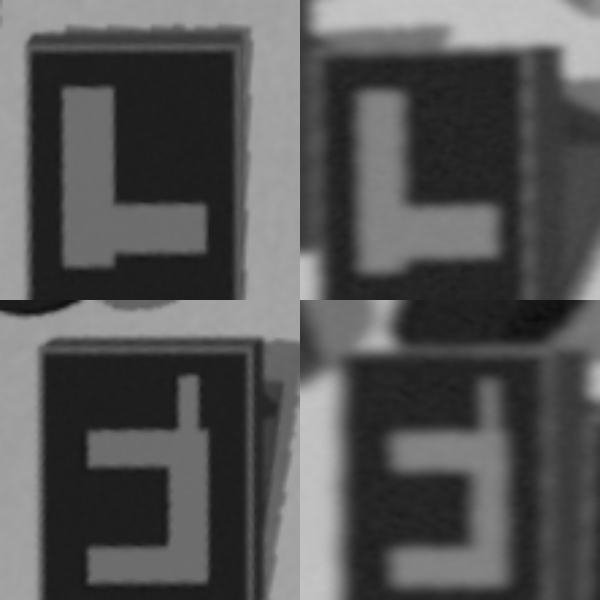

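The rectified views show both cutouts clearly, but the tray rims polluted the mask. I'll redo the fit on the bed component only.

```bash
python3 - <<'E'
s=open('m.py').read()
s=s[:s.index('# parts')]+s[s.index('# trays'):]
s=s.replace("*(np.abs(G).max(-1)<82)\n","""
        nl,lab,st,_=cv2.connectedComponentsWithStats((occ>.5).astype(np.uint8))
        j=1+np.argmin([np.hypot(*(np.argwhere(lab==q)-55).T).min()+1e3*(st[q,4]<500) for q in range(1,nl)])
        occ=occ*cv2.dilate((lab==j).astype(np.uint8),np.ones((3,3)))
""")
open('m2.py','w').write(s)
E
python3 m2.py 2>/dev/null
```

```text
top table z -0.000374601125777807 0.0020504680592744523
side table z 0.0009479751930460134 0.0022352250102070682
thermometer top plane [0.5725 0.0802 0.0926] [-0.4978 -0.0521  0.8658] tilt 30.03 yaw 0.1044 std 0.0014 1969
  cutout [0.5585 0.1245 0.071 ] rot 0.0 X [0.861  0.0902 0.5005] dice 0.972 par [ 2.6 -0.8] lum pct [ 30.  30.  31. 100. 110.]
thermometer side plane [0.574  0.0782 0.0958] [-0.5002 -0.0478  0.8646] tilt 30.16 yaw 0.0954 std 0.0018 780
  cutout [0.5568 0.1245 0.0722] rot 0.0142 X [0.8592 0.0964 0.5024] dice 0.93 par [ 0.7 -6. ] lum pct [ 35.  38.  52.  90. 131.]
gate top plane [0.6009 0.3111 0.0933] [-0.4951 -0.0732  0.8658] tilt 30.03 yaw 0.1468 std 0.0014 2064
  cutout [0.5767 0.2775 0.0604] rot -0.0 X [0.8564 0.1267 0.5005] dice 0.964 par [ 2.1 -2.3] lum pct [ 29.  30.  30.  33. 109.]
gate side plane [0.6009 0.3147 0.096 ] [-0.4955 -0.0741  0.8654] tilt 30.07 yaw 0.1484 std 0.0018 547
  cutout [0.5746 0.2779 0.0616] rot -0.0026 X [0.8563 0.1254 0.501 ] dice 0.905 par [ 0.1 -6.9] lum pct [ 35.  37.  41.  65. 125.]
```

```bash
cat > p.py <<'E'
import numpy as np
from scipy.spatial.transform import Rotation as R
from workcell import telemetry
n3=lambda v:np.array(v)/np.linalg.norm(v)
def frame(yaw,tilt=0.):
    px=np.array([np.cos(yaw)*np.cos(tilt),np.sin(yaw)*np.cos(tilt),np.sin(tilt)])
    pz=np.array([-np.cos(yaw)*np.sin(tilt),-np.sin(yaw)*np.sin(tilt),np.cos(tilt)])
    return np.stack([px,np.cross(pz,px),pz],1)
def tool(F): return np.stack([F[:,1],-F[:,2],-F[:,0]],1)
T30=np.radians(30)
PART={'gate':(np.array([.6053,-.1578,0]),frame(-.034)),'thermometer':(np.array([.4803,-.3740,0]),frame(.138))}
CUT={'gate':(np.array([.5757,.2777,.0608]),frame(.147,T30)),'thermometer':(np.array([.5577,.1245,.0715]),frame(.102,T30))}
def at(d,name,off): o,F=d[name]; return o+F@np.array(off)/1000,tool(F)
def plan(*way,step=50,rot=.17,dec=0):
    s=telemetry.sense();p,r=s['position'],R.from_matrix(s['eef_rot'])
    print('t',round(s['time'],2),'pos',p.round(4),'F',s['force'].round(1),'w',round(s['grip_width'],3))
    rows=[]
    for P,M in way:
        q=R.from_matrix(M);dv=(r.inv()*q).as_rotvec()
        N=max(1,int(np.ceil(max(np.linalg.norm(P-p)*1000/step,np.linalg.norm(dv)/rot))))
        for k in range(N):
            rk=r*R.from_rotvec(dv*k/N)
            rows.append(np.r_[(rk.inv().apply((P-p)/N)*1000).round(dec),(dv/N).round(3)])
        p,r=P,q
    for i in range(0,len(rows),5): print('; '.join(' '.join(f'{x:g}' for x in w+0.) for w in rows[i:i+5]))
E
python3 - <<'E'
from p import *
P,M=at(PART,'gate',[0,0,10]); up=P+[0,0,.15]
plan((np.array([.40,.40,.26]),M),(up,M))
E
```

```text
t 0.1 pos [0.1514 0.6061 0.2308] F [-0.9 -0.3  0.3] w 1.001
-20 -4 -42 0 -0.03 0; -21 -4 -41 0 -0.03 0; -22 -4 -40 0 -0.03 0; -24 -4 -40 0 -0.03 0; -25 -4 -39 0 -0.03 0
-26 -4 -38 0 -0.03 0; -27 -4 -37 0 -0.03 0; -42 8 -17 0 0 0; -42 8 -17 0 0 0; -42 8 -17 0 0 0
-42 8 -17 0 0 0; -42 8 -17 0 0 0; -42 8 -17 0 0 0; -42 8 -17 0 0 0; -42 8 -17 0 0 0
-42 8 -17 0 0 0; -42 8 -17 0 0 0; -42 8 -17 0 0 0; -42 8 -17 0 0 0; -42 8 -17 0 0 0
```

Call:
play_rows(
  motion="-20 -4 -42 0 -0.03 0; -21 -4 -41 0 -0.03 0; -22 -4 -40 0 -0.03 0; -24 -4 -40 0 -0.03 0; -25 -4 -39 0 -0.03 0",
  fingers=-1,
)

```text
time: 0.72
position: [0.332, 0.456, 0.2494]
eef_rot: [[0.085, -0.002, -0.996], [0.996, -0.003, 0.085], [-0.004, -1.0, 0.002]]
force: [0.7, 0.6, 1.1]
grip_width: 0.999
```

Call:
play_rows(
  motion="-26 -4 -38 0 -0.03 0; -27 -4 -37 0 -0.03 0; -42 8 -17 0 0 0; -42 8 -17 0 0 0; -42 8 -17 0 0 0",
)

```text
time: 1.35
position: [0.456, 0.2647, 0.233]
eef_rot: [[0.023, -0.002, -1.0], [1.0, -0.003, 0.023], [-0.003, -1.0, 0.002]]
force: [1.0, 0.6, -0.4]
grip_width: 1.0
```

Call:
play_rows(
  motion="-42 8 -17 0 0 0; -42 8 -17 0 0 0; -42 8 -17 0 0 0; -42 8 -17 0 0 0; -42 8 -17 0 0 0",
)

```text
time: 1.98
position: [0.5373, 0.0452, 0.1916]
eef_rot: [[0.023, -0.003, -1.0], [1.0, -0.003, 0.023], [-0.004, -1.0, 0.003]]
force: [-0.1, -0.2, 0.2]
grip_width: 0.999
```

Call:
play_rows(
  motion="-42 8 -17 0 0 0; -42 8 -17 0 0 0; -42 8 -17 0 0 0; -42 8 -17 0 0 0; -42 8 -17 0 0 0",
)

```text
time: 2.6
position: [0.6184, -0.1744, 0.1494]
eef_rot: [[0.023, -0.005, -1.0], [1.0, -0.003, 0.023], [-0.003, -1.0, 0.005]]
force: [-0.0, 1.0, 0.8]
grip_width: 1.0
```

```bash
python3 - <<'E'
from p import *
from workcell import viewer
import cv2
P,M=at(PART,'gate',[0,0,10])
plan((P+[0,0,.05],M),(P,M),step=30,dec=1)
c=viewer.read_camera('wrist');np.savez('wrist1.npz',**c)
s=telemetry.sense();print(s['eef_rot'].T@(c['origin']-s['position']),s['eef_rot'].T@c['rotation'],c['fx'])
cv2.imwrite('pics/wrist1.png',c['color'][:,:,::-1])
E
```

```text
t 2.6 pos [ 0.6184 -0.1744  0.1494] F [-0.   1.   0.8] w 1.0
4.1 22.3 3.3 -0.001 0.003 -0.001; 4.1 22.3 3.3 -0.001 0.003 -0.001; 4.1 22.3 3.3 -0.001 0.003 -0.001; 4.1 22.3 3.4 -0.001 0.003 -0.001; 0 25 0 0 0 0
0 25 0 0 0 0
[ 0.00502103 -0.14415528  0.07821468] [[ 9.99994005e-01 -8.31492973e-04  3.36123158e-03]
 [-3.45476080e-03 -3.04676728e-01  9.52449556e-01]
 [ 2.32133926e-04 -9.52455458e-01 -3.04677774e-01]] 338.5637552441359
```

View pics/wrist1.png

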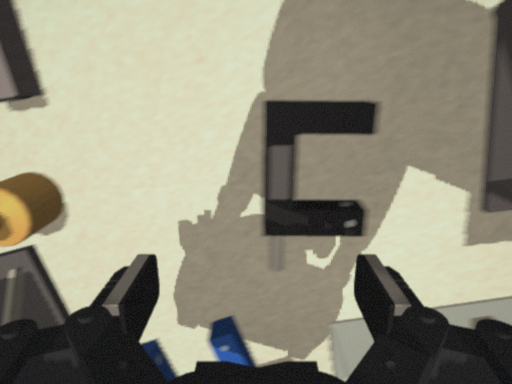

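The wrist view shows the gate between the fingers: bridge at (280,165), stem at (277,250), nothing obstructing. I'll fit it from here too.

```bash
cat >> h.py <<'E'
def partfit(c,name,ctr,zoff=0,b=((-40,40),(-40,40),(-.3,.3))):
    W=cloud(c);g=np.arange(-120,121,2.);G=np.stack(np.meshgrid(g,g,indexing='ij'),-1)
    P=np.concatenate([G/1000+ctr[:2],np.full(G.shape[:2]+(1,),H[name]+zoff)],-1)
    pu,pv,pz=proj(c,P);w=np.stack([samp(W[...,k],pu,pv) for k in range(3)],-1)
    occ=((np.abs(w[...,2]-H[name]-zoff)<.007)&(pz>0))*1.
    sh=lambda p:inside(name,p)*(p[...,0]<57)
    x,s=fit(occ,G,sh,list(b));T=sh((G-x[:2])@Rz(x[2]))>.9
    print(name,(x[:2]/1000+ctr[:2]).round(4),x[2].round(4),'dice',round(s,3),'topz',np.median(w[...,2][T&(occ>0)]).round(4))
E
python3 - <<'E'
from h import *
for n in('top0','side0','wrist1'): print(n);partfit(dict(np.load(n+'.npz')),'gate',np.array([.605,-.158]))
E
```

```text
top0
gate [ 0.6069 -0.1565] -0.0244 dice 0.947 topz 0.0295
side0
gate [ 0.6047 -0.1572] -0.0245 dice 0.902 topz 0.0308
wrist1
gate [ 0.6078 -0.1526] -0.0252 dice 0.941 topz 0.0304
```

```bash
sed -i "s/np.array(\[.6053,-.1578,0\]),frame(-.034)/np.array([.6062,-.1555,0]),frame(-.025)/" p.py; python3 - <<'E'
from p import *
P,M=at(PART,'gate',[0,0,10])
plan((P+[0,0,.05],M),(P,M),step=35,dec=0)
E
```

```text
t 2.65 pos [ 0.6199 -0.1795  0.1483] F [-2.4 -6.1 -0.9] w 1.003
8 29 5 -0.001 0 -0.002; 8 29 5 -0.001 0 -0.002; 8 29 5 -0.001 0 -0.002; 0 25 0 0 0 0; 0 25 0 0 0 0
```

Call:
play_rows(
  motion="8 29 5 0 0 0; 8 29 5 0 0 0; 8 29 5 0 0 0; 0 10 0 0 0 0; 0 0 0 0 0 0",
)

```text
time: 3.28
position: [0.6051, -0.1576, 0.0477]
eef_rot: [[0.028, -0.005, -1.0], [1.0, -0.005, 0.028], [-0.005, -1.0, 0.005]]
force: [-0.7, -0.6, -0.6]
grip_width: 1.0
```

```bash
python3 - <<'E'
from p import *
P,M=at(PART,'gate',[0,0,10])
plan((P,M),step=20,dec=1)
E
```

```text
t 3.27 pos [ 0.6051 -0.1576  0.0477] F [-0.7 -0.6 -0.6] w 1.0
1.2 18.9 -0.6 -0.002 -0.002 -0.002; 1.1 18.9 -0.5 -0.002 -0.002 -0.002
```

Call:
play_rows(
  motion="1 19 -0.5 -0.002 -0.002 -0.002; 1 19 -0.5 -0.002 -0.002 -0.002; 0 0 0 0 0 0",
)

```text
time: 3.65
position: [0.6084, -0.157, 0.0113]
eef_rot: [[0.024, 0.003, -1.0], [1.0, -0.002, 0.024], [-0.002, -1.0, -0.004]]
force: [-0.2, -0.2, 0.1]
grip_width: 1.002
```

Call:
play_rows(
  motion="0 0 0 0 0 0; 0 0 0 0 0 0; 0 0 0 0 0 0; 0 0 0 0 0 0; 0 0 0 0 0 0",
  fingers=1,
  grip_force=60,
)

```text
time: 4.28
position: [0.6097, -0.1576, 0.0137]
eef_rot: [[0.025, 0.006, -1.0], [1.0, -0.003, 0.025], [-0.003, -1.0, -0.006]]
force: [0.2, -0.5, -2.9]
grip_width: 0.288
```

Call:
play_rows(
  motion="0 0 0 0 0 0; 0 0 0 0 0 0; 0 0 0 0 0 0; 0 -20 0 0 0 0; 0 -20 0 0 0 0",
)

```text
time: 4.9
position: [0.6085, -0.1572, 0.0546]
eef_rot: [[0.025, 0.004, -1.0], [1.0, -0.002, 0.025], [-0.002, -1.0, -0.004]]
force: [0.7, 0.3, -0.9]
grip_width: 0.287
```

```bash
python3 - <<'E'
from p import *
s=telemetry.sense()
P,M=at(CUT,'gate',[3,0,73])
plan((np.array([.6,-.10,.24]),s['eef_rot']),(np.array([.57,.10,.27]),M),(P,M),step=45,rot=.12)
E
```

```text
t 4.9 pos [ 0.6085 -0.1572  0.0546] F [ 0.7  0.3 -0.9] w 0.287
11 -37 2 0 0 0; 11 -37 2 0 0 0; 11 -37 2 0 0 0; 11 -37 2 0 0 0; 11 -37 2 0 0 0
40 -6 7 -0.104 -0.033 -0.009; 40 -6 5 -0.104 -0.033 -0.009; 40 -6 3 -0.104 -0.033 -0.009; 40 -6 1 -0.104 -0.033 -0.009; 40 -6 -1 -0.104 -0.033 -0.009
29 21 12 0 0 0; 29 21 12 0 0 0; 29 21 12 0 0 0; 29 21 12 0 0 0; 29 21 12 0 0 0
29 21 12 0 0 0
```

Call:
play_rows(
  motion="11 -37 2 0 0 0; 11 -37 2 0 0 0; 11 -37 2 0 0 0; 11 -37 2 0 0 0; 11 -37 2 0 0 0",
)

```text
time: 5.52
position: [0.5977, -0.1002, 0.251]
eef_rot: [[0.026, 0.006, -1.0], [1.0, -0.003, 0.026], [-0.003, -1.0, -0.006]]
force: [0.5, -0.6, -1.8]
grip_width: 0.291
```

Call:
play_rows(
  motion="40 -6 7 -0.104 -0.033 -0.009; 40 -6 5 -0.104 -0.033 -0.009; 40 -6 3 -0.104 -0.033 -0.009; 40 -6 1 -0.104 -0.033 -0.009; 40 -6 -1 -0.104 -0.033 -0.009",
)

```text
time: 6.15
position: [0.5679, 0.1029, 0.2911]
eef_rot: [[-0.146, 0.521, -0.841], [0.989, 0.071, -0.127], [-0.007, -0.85, -0.526]]
force: [1.0, -0.5, -1.5]
grip_width: 0.289
```

Call:
play_rows(
  motion="29 21 12 0 0 0; 29 21 12 0 0 0; 29 21 12 0 0 0; 29 21 12 0 0 0; 29 21 12 0 0 0",
)

```text
time: 6.78
position: [0.5494, 0.2515, 0.1753]
eef_rot: [[-0.147, 0.532, -0.834], [0.989, 0.074, -0.127], [-0.005, -0.844, -0.537]]
force: [0.9, -1.0, -1.7]
grip_width: 0.284
```

```bash
python3 - <<'E'
from p import *
P,M=at(CUT,'gate',[3,0,73])
plan((P,M),step=30,rot=.12,dec=1)
E
```

```text
t 6.78 pos [0.5494 0.2515 0.1753] F [ 0.9 -1.  -1.7] w 0.284
11.2 19.9 15 0.021 0.002 -0.002; 11.1 20.2 14.6 0.021 0.002 -0.002
```

Call:
play_rows(
  motion="11 20 15 0.021 0.002 -0.002; 11 20 15 0.021 0.002 -0.002; 0 0 0 0 0 0; 0 0 0 0 0 0",
)

```text
time: 7.28
position: [0.5419, 0.2744, 0.1275]
eef_rot: [[-0.147, 0.498, -0.855], [0.989, 0.073, -0.128], [-0.001, -0.864, -0.503]]
force: [-0.6, -0.5, -1.7]
grip_width: 0.288
```

```bash
cat > hand.py <<'E'
# part pose in hand: fit on the plane of the part's top, occluded cells unknown
from h import *; from p import *
import sys; from workcell import viewer
name,offx,offz,tag=sys.argv[1],float(sys.argv[2]),float(sys.argv[3]),sys.argv[4]
for cn in('top','side'):
    c=viewer.read_camera(cn);np.savez(f'{cn}_{tag}.npz',**c)
    cv2.imwrite(f'pics/{cn}_{tag}.png',c['color'][:,:,::-1])
    s=telemetry.sense();M=s['eef_rot'];F=np.stack([-M[:,2],M[:,0],-M[:,1]],1)
    o=s['position']-F@np.array([offx,0,offz])/1000   # assumed part origin
    W=(cloud(c)-o)@F
    g=np.arange(-110,111,2.);G=np.stack(np.meshgrid(g,g,indexing='ij'),-1)
    for h in [H[name]*1000+d for d in(-2,0,2)]:
        P=o+np.concatenate([G,np.full(G.shape[:2]+(1,),h)],-1)/1000@F.T
        u,v,_=proj(c,P);z=samp(W[...,2],u,v)*1000
        known=(z<h+8)&(np.abs(G[...,0])>(18 if name=='gate' else 24));occ=(np.abs(z-h)<7)*known*1.
        sh=lambda p:inside(name,p)*(p[...,0]<57)
        f=lambda x:-2*(occ*(t:=known*sh((G-x[:2])@Rz(x[2])))).sum()/(occ.sum()+t.sum())
        r=differential_evolution(f,[(-12,12),(-12,12),(-.15,.15)],seed=0,maxiter=40)
        T=known&(sh((G-r.x[:2])@Rz(r.x[2]))>.9)&(occ>0)
        print(cn,'h',h,'dev from assumed',r.x.round(3),'dice',round(-r.fun,3),'top height',np.median(z[T]).round(1),'n',T.sum())
oc,Fc=CUT[name]
print('t',s['time'],'assumed origin in cutout (mm)',((o-oc)@Fc*1000).round(1),'rot',R.from_matrix(Fc.T@F).as_rotvec().round(3))
E
python3 hand.py gate 3 12.5 g1
```

```text
top h 28.0 dev from assumed [ 1.583e+00 -5.548e+00  1.000e-03] dice 0.942 top height 27.9 n 535
top h 30.0 dev from assumed [ 2.5 -5.5 -0. ] dice 0.944 top height 27.8 n 547
top h 32.0 dev from assumed [ 2.5 -6.5  0. ] dice 0.951 top height 27.9 n 550
side h 28.0 dev from assumed [ 0.327 -5.95   0.011] dice 0.877 top height 30.4 n 978
side h 30.0 dev from assumed [ 0.865 -6.631  0.022] dice 0.893 top height 30.5 n 965
side h 32.0 dev from assumed [ 0.5 -6.5  0. ] dice 0.907 top height 30.5 n 983
t 7.375 assumed origin in cutout (mm) [ 1.1  1.6 62.2] rot [-0.001 -0.004  0.001]
```

View pics/top_g1.png

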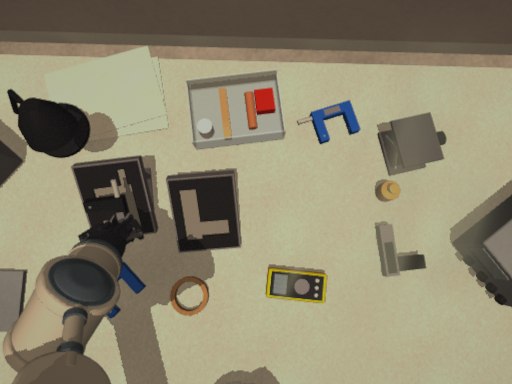

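```bash
cat > hand2.py <<'E'
# refit on saved images with tight height band on raw pixels' 3-D points (no wall pixels)
from h import *; from p import *
import sys
name,offx,offz,tag=sys.argv[1],float(sys.argv[2]),float(sys.argv[3]),sys.argv[4]
s=telemetry.sense();M=s['eef_rot'];F=np.stack([-M[:,2],M[:,0],-M[:,1]],1);o=s['position']-F@np.array([offx,0,offz])/1000
for cn in sys.argv[5:]:
    c=dict(np.load(f'{cn}_{tag}.npz'));W=(cloud(c)-o)@F*1000
    q=W[(np.abs(W[...,:2])<115).all(-1)];lo=np.array([0,0])
    h0=H[name]*1000;a=q[(np.abs(q[:,2]-h0)<6)&(inside(name,q[:,:2])>.9)];h=np.median(a[:,2]);print(cn,'top h',h.round(1),'sd',a[:,2].std().round(1))
    t=q[np.abs(q[:,2]-h)<2.5]
    for a_,b_ in [((31,55),(25,95)),((-55,-31),(25,95))] if name=='gate' else []:
        k=t[(t[:,0]>a_[0]+6)&(t[:,0]<a_[1]-6)&(t[:,1]>25)&(t[:,1]<95)];print('  arm tip y',np.percentile(k[:,1],[95,98,100]).round(1),len(k))
        k=t[(t[:,1]>25)&(t[:,1]<60)&(t[:,0]>a_[0]-9)&(t[:,0]<a_[1]+9)];print('  arm x',np.percentile(k[:,0],[0,2,98,100]).round(1))
    k=t[(np.abs(np.abs(t[:,0])-43)<9)&(t[:,1]>-30)&(t[:,1]<30)];print('  bridge low y',np.percentile(k[:,1],[0,1,3]).round(1))
E
python3 - <<'E'
from workcell import viewer
import numpy as np,cv2
c=viewer.read_camera('wrist');np.savez('wrist_g1.npz',**c)
cv2.imwrite('pics/wrist_g1.png',c['color'][:,:,::-1])
E
python3 hand2.py gate 3 12.5 g1 top side wrist
```

```text
top top h 28.2 sd 1.5
  arm tip y [67.8 68.6 69.4] 97
  arm x [30.6 31.5 54.9 55.8]Traceback (most recent call last):
  File "hand2.py", line 12, in <module>
    k=t[(t[:,0]>a_[0]+6)&(t[:,0]<a_[1]-6)&(t[:,1]>25)&(t[:,1]<95)];print('  arm tip y',np.percentile(k[:,1],[95,98,100]).round(1),len(k))
                                                                                       ~~~~~~~~~~~~~^^^^^^^^^^^^^^^^^^^^
    return _quantile_unchecked(
        a, q, axis, out, overwrite_input, method, keepdims, weights)
    return _ureduce(a,
                    func=_quantile_ureduce_func,
    ...<5 lines>...
                    overwrite_input=overwrite_input,
                    method=method)
    r = func(a, **kwargs)
    result = _quantile(arr,
                       quantiles=q,
    ...<2 lines>...
                       out=out,
                       weights=wgt)
    slices_having_nans = np.isnan(arr[-1, ...])
                                  ~~~^^^^^^^^^
IndexError: index -1 is out of bounds for axis 0 with size 0
```

View pics/wrist_g1.png

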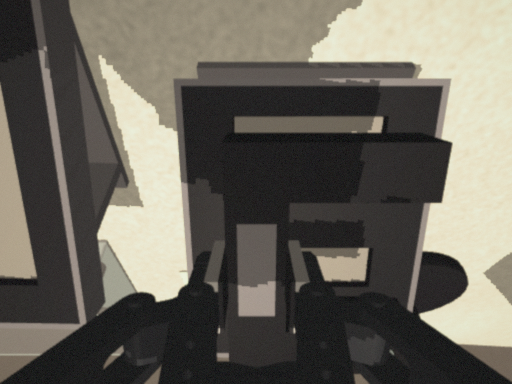

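```bash
sed -i 's/print(.  arm tip y./len(k)>9 and print("  arm tip y"/; s/print(.  arm x./len(k)>9 and print("  arm x"/; s/print(.  bridge low y./len(k)>9 and print("  bridge low y"/' hand2.py; python3 hand2.py gate 3 12.5 g1 top side wrist
```

```text
top top h 28.2 sd 1.5
  arm tip y [67.8 68.6 69.4] 97
  arm x [30.6 31.5 54.9 55.8]
  bridge low y [-17.3 -16.8 -16.2]
side top h 30.7 sd 1.9
  arm tip y [72.7 74.1 74.6] 23
  arm x [30.7 31.  52.3 53.6]
  arm tip y [64.6 68.  70.4] 23
  arm x [-55.2 -54.6 -31.6 -31.5]
  bridge low y [-17.3 -15.6 -14.7]
wrist top h 28.9 sd 0.7
  arm tip y [68.5 69.2 69.4] 98
  arm x [52.  52.1 57.7 58. ]
  arm tip y [70.8 72.3 73.9] 3862
  arm x [-53.1 -52.6 -29.2 -28.4]
  bridge low y [-12.9 -12.4 -11.6]
```

Call:
play_rows(
  motion="0.8 20 0.8 0 0 0; 0.8 20 0.8 0 0 0; 0 0 0 0 0 0; 0 0 0 0 0 0",
)

```text
time: 7.92
position: [0.562, 0.2777, 0.0951]
eef_rot: [[-0.145, 0.502, -0.853], [0.989, 0.073, -0.125], [-0.0, -0.862, -0.507]]
force: [-0.0, 0.2, -1.7]
grip_width: 0.292
```

```bash
cat > rel.py <<'E'
from p import *;import sys
n,ox,oz=sys.argv[1],float(sys.argv[2]),float(sys.argv[3])
s=telemetry.sense();M=s['eef_rot'];F=np.stack([-M[:,2],M[:,0],-M[:,1]],1);o=s['position']-F@np.array([ox,0,oz])/1000
oc,Fc=CUT[n];print('t',s['time'],'origin in cutout',((o-oc)@Fc*1000).round(1),'rot',R.from_matrix(Fc.T@F).as_rotvec().round(3),'F',(s['force']@Fc).round(1))
E
python3 rel.py gate 3 12.5
```

```text
t 7.925 origin in cutout [ 2.5  2.  23.9] rot [-0.001 -0.009 -0.002] F [-0.9  0.2 -1.5]
```

Call:
play_rows(
  motion="1 0 2.5 0.008 0 0; 0 0 0 0 0 0; 0 0 0 0 0 0",
)

```text
time: 8.3
position: [0.5595, 0.2784, 0.0955]
eef_rot: [[-0.145, 0.496, -0.856], [0.989, 0.073, -0.125], [0.0, -0.865, -0.502]]
force: [-0.3, 1.1, -2.1]
grip_width: 0.286
```

```bash
python3 hand.py gate 3 12.5 g2; python3 hand2.py gate 3 12.5 g2 top side
python3 - <<'E'
import cv2
a=cv2.imread('pics/top_g2.png')[150:250,60:180];b=cv2.imread('pics/side_g2.png')[90:190,180:300]
cv2.imwrite('pics/g2c.png',cv2.hconcat([cv2.resize(a,(400,333)),cv2.resize(b,(400,333))]))
E
```

```text
top h 28.0 dev from assumed [ 2.117 -4.99   0.012] dice 0.941 top height 28.0 n 530
top h 30.0 dev from assumed [ 1.537 -5.5    0.   ] dice 0.947 top height 27.9 n 535
top h 32.0 dev from assumed [ 2.5   -6.321  0.   ] dice 0.95 top height 27.9 n 545
side h 28.0 dev from assumed [-5.900e-01 -6.074e+00 -3.000e-03] dice 0.892 top height 30.5 n 975
side h 30.0 dev from assumed [-1.039 -6.978 -0.021] dice 0.907 top height 30.6 n 974
side h 32.0 dev from assumed [ 0.5 -7.5 -0. ] dice 0.916 top height 30.7 n 994
t 8.4 assumed origin in cutout (mm) [ 0.5  3.1 25.4] rot [-0.001 -0.002 -0.002]
top top h 28.1 sd 1.7
  arm tip y [67.8 68.5 70.6] 85
  arm x [30.5 31.5 55.3 55.7]
  bridge low y [-16.8 -16.4 -16. ]
side top h 30.6 sd 1.9
  arm tip y [66.4 68.2 69.5] 21
  arm x [30.7 31.1 53.4 53.6]
  arm tip y [69.4 71.6 72.8] 26
  arm x [-55.1 -54.3 -32.1 -31.5]
  bridge low y [-17.5 -16.8 -15.4]
```

View pics/g2c.png

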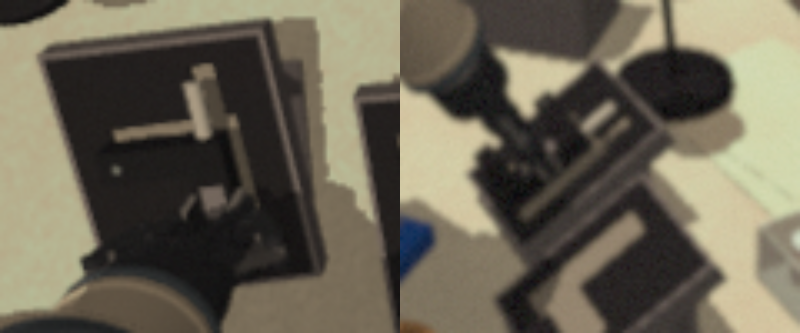

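Aligned (about 0.5 mm, 0 mm), so I'm lowering it.

Call:
play_rows(
  motion="0 6 0.4 0 0 0; 0 6 0 0 0 0; 0 0 0 0 0 0",
)

```text
time: 8.78
position: [0.5655, 0.2793, 0.0837]
eef_rot: [[-0.145, 0.496, -0.856], [0.989, 0.073, -0.125], [0.0, -0.865, -0.501]]
force: [-0.1, 0.5, -1.2]
grip_width: 0.285
```

```bash
python3 rel.py gate 3 12.5
```

```text
t 8.775 origin in cutout [-0.   3.1 12.3] rot [-0.001 -0.001 -0.002] F [-0.6  0.5 -1.1]
```

Call:
play_rows(
  motion="0 2.5 0 0 0 0; 0 1.5 0 0 0 0; 0 0 0 0 0 0",
)

```text
time: 9.15
position: [0.5675, 0.2796, 0.0801]
eef_rot: [[-0.145, 0.496, -0.856], [0.989, 0.073, -0.125], [0.0, -0.865, -0.501]]
force: [0.3, -0.3, -0.3]
grip_width: 0.288
```

```bash
python3 rel.py gate 3 12.5
```

```text
t 9.15 origin in cutout [-0.1  3.1  8.1] rot [-0.001 -0.001 -0.002] F [ 0.  -0.4 -0.3]
```

Call:
play_rows(
  motion="0 0 0 0 0 0; 0 0 0 0 0 0; 0 0 0 0 0 0; 0 0 0 0 0 0",
  fingers=-1,
)

```text
time: 9.65
position: [0.5679, 0.2799, 0.0806]
eef_rot: [[-0.145, 0.497, -0.856], [0.989, 0.073, -0.125], [0.001, -0.865, -0.502]]
force: [-0.5, -0.2, 0.4]
grip_width: 0.999
```

Call:
play_rows(
  motion="0 -20 0 0 0 0; 0 -20 0 0 0 0; 0 0 0 0 0 0",
)

```text
time: 10.02
position: [0.5476, 0.2768, 0.1156]
eef_rot: [[-0.145, 0.496, -0.856], [0.989, 0.073, -0.125], [0.001, -0.865, -0.502]]
force: [0.1, 0.7, -0.2]
grip_width: 0.996
```

Call:
play_rows(
  motion="0 0 0 0 0 0; 0 0 0 0 0 0; 0 0 0 0 0 0; 0 0 0 0 0 0; 0 0 0 0 0 0",
  fingers=1,
)

```text
time: 10.65
position: [0.5482, 0.2767, 0.1138]
eef_rot: [[-0.144, 0.495, -0.857], [0.99, 0.072, -0.125], [0.0, -0.866, -0.5]]
force: [-0.3, 0.7, -0.2]
grip_width: 0.001
```

```bash
python3 rel.py gate 0 0
```

```text
t 10.65 origin in cutout [ 2.8  3.  59.6] rot [-0.001 -0.001 -0.002] F [-0.3  0.7 -0.1]
```

Call:
play_rows(
  motion="0 18 2 0 0 0; 0 0 0 0 0 0; 0 3 0 0 0 0; 0 3 0 0 0 0",
)

```text
time: 11.15
position: [0.5585, 0.2783, 0.0925]
eef_rot: [[-0.145, 0.496, -0.856], [0.989, 0.073, -0.125], [0.0, -0.865, -0.501]]
force: [-5.0, -1.1, 6.0]
grip_width: 0.002
```

```bash
python3 rel.py gate 0 0
```

```text
t 11.15 origin in cutout [ 1.2  3.1 36. ] rot [-0.001 -0.001 -0.002] F [-1.4 -0.3  7.8]
```

Contact is at about z=36 to 37, with 8 N along the normal. I'll press about 8 mm further.

Call:
play_rows(
  motion="0 2 0 0 0 0; 0 2 0 0 0 0; 0 2 0 0 0 0",
)

```text
time: 11.52
position: [0.5609, 0.2786, 0.0881]
eef_rot: [[-0.145, 0.496, -0.856], [0.989, 0.073, -0.125], [0.0, -0.865, -0.502]]
force: [-4.7, -1.1, 5.0]
grip_width: -0.0
```

Call:
play_rows(
  motion="0 2 0 0 0 0; 0 2 0 0 0 0",
)

```text
time: 11.78
position: [0.5616, 0.2788, 0.087]
eef_rot: [[-0.145, 0.498, -0.855], [0.989, 0.073, -0.125], [0.0, -0.864, -0.503]]
force: [-36.5, -7.1, 59.0]
grip_width: 0.003
```

```bash
python3 rel.py gate 0 0
```

```text
t 11.775 origin in cutout [ 1.1  3.1 29.6] rot [-0.    -0.004 -0.001] F [-2.7 -1.7 69.7]
```

The force jumped to 70 N at z=29.6, so it is on the hard stop. I'll retract and check.

Call:
play_rows(
  motion="0 -10 0 0 0 0; 0 -40 0 0 0 0; 0 -40 0 0 0 0; -50 -30 0 0 0 0; -50 -20 0 0 0 0",
)

```text
time: 12.4
position: [0.5054, 0.1776, 0.2089]
eef_rot: [[-0.151, 0.498, -0.854], [0.988, 0.077, -0.13], [0.001, -0.864, -0.504]]
force: [0.1, -0.2, -0.2]
grip_width: -0.0
```

Call:
play_rows(
  motion="-50 0 0 0 0 0; -50 0 0 0 0 0; -50 0 0 0 0 0; -50 0 0 0 0 0; -50 0 0 0 0 0",
  fingers=-1,
)

```text
time: 13.02
position: [0.5408, -0.0521, 0.2115]
eef_rot: [[-0.154, 0.501, -0.852], [0.988, 0.078, -0.132], [0.0, -0.862, -0.507]]
force: [-0.3, 0.9, 0.4]
grip_width: 1.0
```

```bash
cat > final.py <<'E'
# part in its tray: top-face fit in cutout frame from fresh pictures, same camera's own cutout estimate
from h import *; from p import *
import sys; from workcell import viewer
name,tag=sys.argv[1:3]
CO={('gate','top'):[.5767,.2775,.0604],('gate','side'):[.5746,.2779,.0616],('thermometer','top'):[.5585,.1245,.0710],('thermometer','side'):[.5568,.1245,.0722]}
for cn in('top','side'):
    c=viewer.read_camera(cn);np.savez(f'{cn}_{tag}.npz',**c);cv2.imwrite(f'pics/{cn}_{tag}.png',c['color'][:,:,::-1])
    o=np.array(CO[name,cn]);F=CUT[name][1];W=(cloud(c)-o)@F*1000;h=H[name]*1000
    g=np.arange(-110,111,2.);G=np.stack(np.meshgrid(g,g,indexing='ij'),-1)
    P=o+np.concatenate([G,np.full(G.shape[:2]+(1,),h)],-1)/1000@F.T
    u,v,_=proj(c,P);z=samp(W[...,2].astype(np.float32),u,v);occ=(np.abs(z-h)<5)*1.
    sh=lambda p:inside(name,p)*(p[...,0]<(57 if name=='gate' else 99))
    x,s=fit(occ,G,sh,[(-12,12),(-12,12),(-.15,.15)])
    T=(sh((G-x[:2])@Rz(x[2]))>.9)&(occ>0);A=np.c_[G[T],np.ones(T.sum())];k=np.linalg.lstsq(A,z[T],rcond=None)[0]
    fo=np.median(z[(np.abs(G).max(-1)<70)&(inside(name,G,8)<.01)])
    print(cn,'pose',x.round(3),'dice',round(s,3),'top z',np.median(z[T]).round(1),'tilt',k[:2].round(3),'foam z',fo.round(1))
E
python3 final.py gate g3
```

```text
top pose [-1.088 -1.051 -0.01 ] dice 0.94 top z 30.2 tilt [-0.003  0.   ] foam z 13.7
side pose [ 5.095 -9.718  0.091] dice 0.346 top z 30.3 tilt [-0.082  0.009] foam z 316.3
```

The top view puts the gate at (-1, -1) mm with yaw -0.01, standing 16.5 mm proud, so it is home. The side view was blocked by the arm. Now the thermometer.

```bash
sed -i "s/np.array(\[.4803,-.3740,0\])/np.array([.481,-.374,0])/" p.py; python3 - <<'E'
from p import *
P,M=at(PART,'thermometer',[0,0,12])
plan((P+[0,0,.14],M),(P+[0,0,.06],M),step=50,rot=.12)
E
```

```text
t 13.12 pos [ 0.5421 -0.0555  0.2118] F [ 0.1  0.4 -0.7] w 1.001
-44 0 18 0.076 0.002 0; -44 1 18 0.076 0.002 0; -44 2 17 0.076 0.002 0; -44 4 17 0.076 0.002 0; -44 5 17 0.076 0.002 0
-44 6 16 0.076 0.002 0; -44 7 16 0.076 0.002 0; 0 40 0 0 0 0; 0 40 0 0 0 0
```

Call:
play_rows(
  motion="-44 0 18 0.076 0.002 0; -44 1 18 0.076 0.002 0; -44 2 17 0.076 0.002 0; -44 4 17 0.076 0.002 0; -44 5 17 0.076 0.002 0",
)

```text
time: 13.75
position: [0.4949, -0.2886, 0.1683]
eef_rot: [[-0.14, 0.139, -0.98], [0.99, 0.021, -0.138], [0.002, -0.99, -0.14]]
force: [0.6, 0.4, 0.1]
grip_width: 1.001
```

Call:
play_rows(
  motion="-44 6 16 0.076 0.002 0; -44 7 16 0.076 0.002 0; 0 30 0 0 0 0; 0 0 0 0 0 0; 0 0 0 0 0 0",
)

```text
time: 14.38
position: [0.4765, -0.3846, 0.1218]
eef_rot: [[-0.134, -0.017, -0.991], [0.991, -0.003, -0.134], [-0.0, -1.0, 0.017]]
force: [-0.0, 0.7, 0.9]
grip_width: 1.003
```

```bash
python3 - <<'E'
from p import *; from h import *
from workcell import viewer
c=viewer.read_camera('wrist');np.savez('wrist_t.npz',**c);cv2.imwrite('pics/wrist_t.png',c['color'][:,:,::-1])
partfit(c,'thermometer',np.array([.481,-.374]))
P,M=at(PART,'thermometer',[0,0,12])
plan((P,M),step=35)
E
```

```text
thermometer [ 0.4823 -0.3709] 0.1314 dice 0.94 topz 0.0366
t 14.43 pos [ 0.4763 -0.3844  0.1218] F [ 0.7 -0.9  0.4] w 1.006
2 27 -2 -0.004 -0.001 0; 2 27 -2 -0.004 -0.001 0; 2 27 -2 -0.004 -0.001 0; 2 27 -2 -0.004 -0.001 0
```

View pics/wrist_t.png

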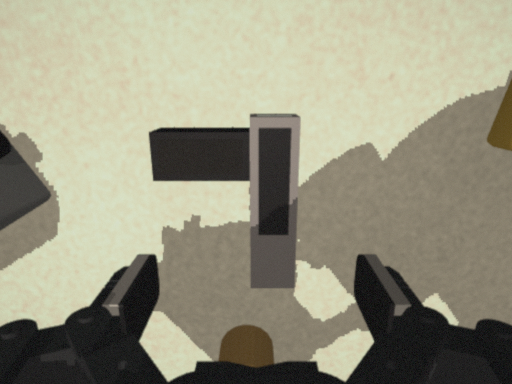

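The wrist view shows the thermometer centred between the open fingers, with the barrel at (273,200), the handle to its left and the brass weight clear.

Call:
play_rows(
  motion="2 27 -2 -0.004 0 0; 2 27 -2 -0.004 0 0; 2 27 -2 -0.004 0 0; 2 24 -2 -0.004 0 0; 0 0 0 0 0 0",
)

```text
time: 15.05
position: [0.4856, -0.3755, 0.021]
eef_rot: [[-0.137, 0.007, -0.991], [0.991, -0.007, -0.137], [-0.007, -1.0, -0.006]]
force: [-0.7, 0.6, 0.5]
grip_width: 0.999
```

```bash
python3 - <<'E'
from p import *
P,M=at(PART,'thermometer',[0,0,11])
plan((P,M),step=35,dec=1)
E
```

```text
t 15.05 pos [ 0.4856 -0.3755  0.021 ] F [-0.7  0.6  0.5] w 0.999
2.1 9.9 4.4 0.006 -0.001 -0.007
```

Call:
play_rows(
  motion="2 10 3.5 0.006 0 -0.007; 0 0 0 0 0 0",
)

```text
time: 15.3
position: [0.4827, -0.3746, 0.0128]
eef_rot: [[-0.137, 0.001, -0.991], [0.991, -0.002, -0.137], [-0.002, -1.0, -0.001]]
force: [-0.6, 1.0, -0.1]
grip_width: 0.997
```

Call:
play_rows(
  motion="0 0 0 0 0 0; 0 0 0 0 0 0; 0 0 0 0 0 0; 0 0 0 0 0 0; 0 0 0 0 0 0",
  fingers=1,
  grip_force=60,
)

```text
time: 15.92
position: [0.4833, -0.3752, 0.0146]
eef_rot: [[-0.137, 0.003, -0.991], [0.991, -0.004, -0.137], [-0.004, -1.0, -0.002]]
force: [0.8, 0.3, -1.6]
grip_width: 0.384
```

Call:
play_rows(
  motion="0 0 0 0 0 0; 0 0 0 0 0 0",
)

```text
time: 16.18
position: [0.4833, -0.3752, 0.0146]
eef_rot: [[-0.137, 0.003, -0.991], [0.991, -0.004, -0.137], [-0.004, -1.0, -0.002]]
force: [-0.3, 0.1, 0.3]
grip_width: 0.38
```

```bash
python3 - <<'E'
from p import *
s=telemetry.sense();F=PART['thermometer'];print('tcp in part',((s['position']-F[0])@F[1]*1000).round(1))
P,M=at(CUT,'thermometer',[1,3,75])
plan((np.array([.49,-.33,.22]),s['eef_rot']),(np.array([.50,-.05,.27]),M),(P,M),step=48,rot=.12)
E
```

```text
tcp in part [ 2.1 -1.5 14.6]
t 16.18 pos [ 0.4833 -0.3752  0.0146] F [-0.3  0.1  0.3] w 0.38
9 -41 -3 0 0 0; 9 -41 -3 0 0 0; 9 -41 -3 0 0 0; 9 -41 -3 0 0 0; 9 -41 -3 0 0 0
46 -8 -8 -0.087 0.006 0.001; 46 -8 -9 -0.087 0.006 0.001; 46 -7 -9 -0.087 0.006 0.001; 46 -6 -9 -0.087 0.006 0.001; 46 -6 -9 -0.087 0.006 0.001
46 -5 -10 -0.087 0.006 0.001; 34 27 7 0 0 0; 34 27 7 0 0 0; 34 27 7 0 0 0; 34 27 7 0 0 0
34 27 7 0 0 0
```

Call:
play_rows(
  motion="9 -41 -3 0 0 0; 9 -41 -3 0 0 0; 9 -41 -3 0 0 0; 9 -41 -3 0 0 0; 9 -41 -3 0 0 0",
)

```text
time: 16.8
position: [0.4897, -0.3256, 0.2214]
eef_rot: [[-0.136, -0.003, -0.991], [0.991, 0.002, -0.136], [0.002, -1.0, 0.003]]
force: [0.0, -0.6, -2.0]
grip_width: 0.386
```

Call:
play_rows(
  motion="46 -8 -8 -0.087 0.006 0; 46 -8 -9 -0.087 0.006 0; 46 -7 -9 -0.087 0.006 0; 46 -6 -9 -0.087 0.006 0; 46 -6 -9 -0.087 0.006 0",
)

```text
time: 17.42
position: [0.4997, -0.089, 0.2678]
eef_rot: [[-0.103, 0.431, -0.897], [0.995, 0.05, -0.091], [0.005, -0.901, -0.434]]
force: [0.8, -0.2, -2.2]
grip_width: 0.387
```

Call:
play_rows(
  motion="46 -5 -10 -0.087 0.006 0; 34 27 7 0 0 0; 34 27 7 0 0 0; 34 27 7 0 0 0; 0 0 0 0 0 0",
)

```text
time: 18.05
position: [0.5126, 0.0691, 0.1966]
eef_rot: [[-0.1, 0.512, -0.853], [0.995, 0.059, -0.082], [0.009, -0.857, -0.515]]
force: [-0.2, 0.2, -2.2]
grip_width: 0.386
```

```bash
python3 - <<'E'
from p import *
P,M=at(CUT,'thermometer',[2,3,75])
plan((P,M),step=48,rot=.12)
E
```

```text
t 18.05 pos [0.5126 0.0691 0.1966] F [-0.2  0.2 -2.2] w 0.386
27 29 9 0.009 -0.003 0.003; 27 29 9 0.009 -0.003 0.003
```

Call:
play_rows(
  motion="28 29 9 0.009 -0.003 0.003; 28 29 9 0.009 -0.003 0.003; 0 0 0 0 0 0; 0 0 0 0 0 0",
)

```text
time: 18.55
position: [0.5212, 0.1173, 0.1456]
eef_rot: [[-0.099, 0.499, -0.861], [0.995, 0.047, -0.087], [-0.003, -0.865, -0.501]]
force: [-0.0, 0.2, -1.9]
grip_width: 0.384
```

```bash
python3 hand.py thermometer 2 14 t1; cat > hand3.py <<'E'
from h import *; from p import *
import sys
s=telemetry.sense();M=s['eef_rot'];F=np.stack([-M[:,2],M[:,0],-M[:,1]],1);o=s['position']-F@np.array([2,0,14])/1000
for cn in('top','side'):
    c=dict(np.load(f'{cn}_{sys.argv[1]}.npz'));W=(cloud(c)-o)@F*1000
    q=W[(np.abs(W[...,:2])<115).all(-1)];a=q[(np.abs(q[:,2]-36)<6)&(inside('thermometer',q[:,:2])>.9)];h=np.median(a[:,2]);t=q[np.abs(q[:,2]-h)<2.5]
    P=lambda v:np.percentile(v,[0,2,98,100]).round(1) if len(v)>9 else None
    b=t[(np.abs(t[:,1])<10)&(np.abs(t[:,0])>24)];hd=t[(t[:,1]<-30)&(t[:,1]>-75)&(t[:,0]>-70)&(t[:,0]<-5)]
    e=t[(t[:,0]>-48)&(t[:,0]<-28)&(t[:,1]<-40)];u=t[(t[:,0]>30)&(t[:,0]<60)&(np.abs(t[:,1])<30)]
    print(cn,'h',h.round(1),'barrel x',P(b[:,0]),'handle x',P(hd[:,0]),'handle end y',P(e[:,1]),'barrel y',P(u[:,1]))
E
python3 hand3.py t1
```

```text
top h 34.0 dev from assumed [ 9.908 -2.579 -0.056] dice 0.908 top height 34.5 n 477
top h 36.0 dev from assumed [ 9.799 -3.568 -0.029] dice 0.915 top height 34.5 n 479
top h 38.0 dev from assumed [ 9.662 -3.304 -0.053] dice 0.93 top height 34.6 n 477
side h 34.0 dev from assumed [ 1.304 -2.649 -0.016] dice 0.892 top height 36.9 n 1014
side h 36.0 dev from assumed [ 1.145 -5.839 -0.009] dice 0.908 top height 36.8 n 1030
side h 38.0 dev from assumed [ 1.269 -6.604 -0.016] dice 0.929 top height 36.9 n 1014
t 18.65 assumed origin in cutout (mm) [ 3.2 -3.7 68.9] rot [-0.004 -0.002 -0.002]
top h 34.6 barrel x [24.1 24.5 64.3 65.9] handle x [-56.2 -55.5 -21.4 -20.7] handle end y [-87.6 -87.1 -61.1 -60.3] barrel y [-20.5 -20.   12.8  13.2]
side h 36.8 barrel x [-65.4 -64.5  62.8  64. ] handle x [-56.3 -56.  -22.7 -21.9] handle end y [-88.6 -87.  -41.5 -40.2] barrel y [-19.1 -18.7  16.2  16.7]
```

Call:
play_rows(
  motion="3.2 15 1.5 0.002 0.002 0.002; 3.2 15 1.5 0.002 0 0.002; 0 10 0 0 0 0; 0 0 0 0 0 0; 0 0 0 0 0 0",
)

```text
time: 19.27
position: [0.543, 0.1239, 0.1206]
eef_rot: [[-0.089, 0.488, -0.868], [0.996, 0.036, -0.082], [-0.009, -0.872, -0.49]]
force: [-0.5, 0.3, -3.2]
grip_width: 0.388
```

```bash
python3 rel.py thermometer 2 14
```

```text
t 19.275 origin in cutout [ 9.7  0.7 35.9] rot [-0.014  0.012 -0.007] F [-2.   0.3 -2.6]
```

Call:
play_rows(
  motion="0 0 0 0 0 0; 0 0 0 0 0 0",
)

```text
time: 19.52
position: [0.5427, 0.1236, 0.1212]
eef_rot: [[-0.089, 0.489, -0.868], [0.996, 0.036, -0.082], [-0.009, -0.872, -0.49]]
force: [-0.2, -0.4, -1.9]
grip_width: 0.386
```

```bash
python3 rel.py thermometer 2 14;python3 - <<'E'
from p import *
P,M=at(CUT,'thermometer',[2.4,2.8,14+30])
plan((P,M),step=48,rot=.12,dec=1);print(telemetry.sense()['joint_positions'].round(3))
E
```

```text
t 19.525 origin in cutout [ 9.7  0.5 36.5] rot [-0.014  0.011 -0.007] F [-1.2 -0.4 -1.5]
t 19.52 pos [0.5427 0.1236 0.1212] F [-0.2 -0.4 -1.9] w 0.386
2.2 6.6 9.4 -0.011 -0.007 -0.014
[ 0.135  0.451  2.063 -0.254  0.12  -1.283]
```

Joint 5 sits at its 0.12 lower limit, so the arm cannot hold this 30° tilt deeper at this radius. The fix is to set the thermometer down on free table and regrasp it with the tool leaning 15° about the jaw axis. That way the tool stays more upright at the tray.

```bash
python3 - <<'E'
from p import *
s=telemetry.sense();P0=s['position'];M0=s['eef_rot']
M=tool(frame(.1,0.))
plan((P0-M0[:,1]*.08,M0),(np.array([.54,-.05,.25]),M),(np.array([.57,-.15,.08]),M),step=48,rot=.12)
E
```

```text
t 19.52 pos [0.5427 0.1236 0.1212] F [-0.2 -0.4 -1.9] w 0.386
0 -40 0 0 0 0; 0 -40 0 0 0 0; -35 -8 -9 0.102 -0.002 -0.002; -35 -9 -8 0.102 -0.002 -0.002; -35 -10 -7 0.102 -0.002 -0.002
-35 -11 -6 0.102 -0.002 -0.002; -35 -11 -5 0.102 -0.002 -0.002; -20 34 -4 0 0 0; -20 34 -4 0 0 0; -20 34 -4 0 0 0
-20 34 -4 0 0 0; -20 34 -4 0 0 0
```

Call:
play_rows(
  motion="0 -40 0 0 0 0; 0 -40 0 0 0 0; -35 -8 -9 0.102 -0.002 -0.002; -35 -9 -8 0.102 -0.002 -0.002; -35 -10 -7 0.102 -0.002 -0.002",
)

```text
time: 20.15
position: [0.5201, 0.018, 0.2285]
eef_rot: [[-0.104, 0.193, -0.976], [0.995, 0.019, -0.102], [-0.002, -0.981, -0.194]]
force: [1.7, 1.3, -2.0]
grip_width: 0.384
```

Call:
play_rows(
  motion="-35 -11 -6 0.102 -0.002 -0.002; -35 -11 -5 0.102 -0.002 -0.002; -20 20 -4 0 0 0; -30 0 -4 0 0 0; 0 0 0 0 0 0",
)

```text
time: 20.78
position: [0.5494, -0.1049, 0.2309]
eef_rot: [[-0.107, -0.012, -0.994], [0.994, 0.002, -0.107], [0.003, -1.0, 0.012]]
force: [-0.8, 0.4, -2.5]
grip_width: 0.383
```

```bash
python3 - <<'E'
from p import *
M=tool(frame(.1,0.))
plan((np.array([.57,-.16,.05]),M),(np.array([.57,-.16,.025]),M),step=48,rot=.12)
E
```

```text
t 20.77 pos [ 0.5494 -0.1049  0.2309] F [-0.8  0.4 -2.5] w 0.383
-14 45 -4 -0.003 0.002 0.001; -14 45 -4 -0.003 0.002 0.001; -14 45 -4 -0.003 0.002 0.001; -14 45 -4 -0.003 0.002 0.001; 0 25 0 0 0 0
```

Call:
play_rows(
  motion="-14 45 -4 -0.003 0.002 0.001; -14 45 -4 -0.003 0.002 0.001; -14 45 -4 -0.003 0.002 0.001; -14 45 -4 -0.003 0.002 0.001; 0 0 0 0 0 0",
)

```text
time: 21.4
position: [0.5674, -0.1551, 0.0435]
eef_rot: [[-0.101, 0.004, -0.995], [0.995, 0.002, -0.101], [0.001, -1.0, -0.004]]
force: [-0.1, 0.4, -1.4]
grip_width: 0.385
```

```bash
python3 - <<'E'
from p import *
s=telemetry.sense()
M=tool(frame(.1,0.))
plan((s['position']*[1,1,0]+[0,0,.02],M),step=20,rot=.12,dec=1)
E
```

```text
t 21.4 pos [ 0.5674 -0.1551  0.0435] F [-0.1  0.4 -1.4] w 0.385
0 11.7 0 0.002 0 0.001; 0 11.7 0 0.002 0 0.001
```

Call:
play_rows(
  motion="0 12 0 0.002 0 0; 0 13 0 0 0 0; 0 0 0 0 0 0; 0 2 0 0 0 0",
)

```text
time: 21.9
position: [0.5687, -0.1534, 0.0188]
eef_rot: [[-0.102, 0.006, -0.995], [0.995, 0.0, -0.102], [-0.0, -1.0, -0.006]]
force: [0.5, -0.3, -1.9]
grip_width: 0.385
```

Call:
play_rows(
  motion="0 2 0 0 0 0; 0 1.5 0 0 0 0; 0 0.5 0 0 0 0",
)

```text
time: 22.28
position: [0.5692, -0.1535, 0.0154]
eef_rot: [[-0.102, 0.008, -0.995], [0.995, -0.0, -0.102], [-0.001, -1.0, -0.008]]
force: [0.1, -0.4, -3.0]
grip_width: 0.387
```

Call:
play_rows(
  motion="0 0.6 0 -0.008 0 0; 0 0 0 0 0 0",
)

```text
time: 22.52
position: [0.5694, -0.1536, 0.0151]
eef_rot: [[-0.102, 0.017, -0.995], [0.995, 0.0, -0.102], [-0.001, -1.0, -0.017]]
force: [-1.5, 0.9, 2.5]
grip_width: 0.386
```

Call:
play_rows(
  motion="0 0 0 0 0 0; 0 0 0 0 0 0; 0 0 0 0 0 0; 0 0 0 0 0 0",
  fingers=-1,
)

```text
time: 23.02
position: [0.5695, -0.1538, 0.0152]
eef_rot: [[-0.102, 0.017, -0.995], [0.995, 0.0, -0.102], [-0.002, -1.0, -0.017]]
force: [-0.5, -0.3, 0.1]
grip_width: 1.001
```

```bash
python3 - <<'E'
from p import *
s=telemetry.sense();print(s['joint_positions'].round(3))
M=tool(frame(.102,-np.radians(15)))
plan((s['position']*[1,1,0]+[0,0,.013],M),step=20,rot=.07,dec=1)
E
```

```text
[-0.368  0.719  1.638  0.009  0.769 -2.048]
t 23.02 pos [ 0.5695 -0.1538  0.0152] F [-0.5 -0.3  0.1] w 1.001
0 0.5 0 0.07 0 0; 0 0.5 0 0.07 0 0; 0 0.5 -0.1 0.07 0 0; 0 0.5 -0.1 0.07 0 0
```

Call:
play_rows(
  motion="0 0 0 0.07 0 0; 0 0 0 0.07 0 0; 0 0 0 0.07 0 0; 0 0 0 0.07 0 0; 0 0 0 0 0 0",
)

```text
time: 23.65
position: [0.5691, -0.1539, 0.0152]
eef_rot: [[-0.101, -0.267, -0.958], [0.995, -0.029, -0.097], [-0.002, -0.963, 0.268]]
force: [1.1, 0.0, 0.1]
grip_width: 0.998
```

```bash
python3 - <<'E'
from p import *
s=telemetry.sense();print(s['joint_positions'].round(3))
M=tool(frame(.102,-np.radians(15)))
plan((np.array([.5695,-.1538,.0135]),M),step=20,rot=.07,dec=1)
E
```

```text
[-0.304  0.819  1.399 -0.117  1.175 -1.918]
t 23.65 pos [ 0.5691 -0.1539  0.0152] F [1.1 0.  0.1] w 0.998
0.1 1.5 -0.9 -0.01 -0.001 -0.002
```

Call:
play_rows(
  motion="0 1 0 -0.01 0 0; 0 0 0 0 0 0",
)

```text
time: 23.9
position: [0.5681, -0.1539, 0.0141]
eef_rot: [[-0.101, -0.255, -0.962], [0.995, -0.027, -0.097], [-0.002, -0.967, 0.256]]
force: [-0.4, -0.3, -0.3]
grip_width: 0.998
```

Call:
play_rows(
  motion="0 0 0 0 0 0; 0 0 0 0 0 0; 0 0 0 0 0 0; 0 0 0 0 0 0; 0 0 0 0 0 0",
  fingers=1,
  grip_force=60,
)

```text
time: 24.52
position: [0.5679, -0.1541, 0.0148]
eef_rot: [[-0.101, -0.253, -0.962], [0.995, -0.027, -0.097], [-0.002, -0.967, 0.255]]
force: [-0.4, 0.1, -0.2]
grip_width: 0.383
```

Call:
play_rows(
  motion="0 0 0 0 0 0; 0 -20 0 0 0 0; 0 -40 0 0 0 0; 0 -40 0 0 0 0; 0 0 0 0 0 0",
)

```text
time: 25.15
position: [0.5931, -0.151, 0.1128]
eef_rot: [[-0.101, -0.256, -0.962], [0.995, -0.026, -0.097], [-0.0, -0.966, 0.257]]
force: [-0.4, -0.6, -3.5]
grip_width: 0.383
```

```bash
cat >> p.py <<'E'
LEAN=np.radians(-15)
def Fp(M): # part frame from leaned tool
    F=np.stack([-M[:,2],M[:,0],-M[:,1]],1); return F@R.from_rotvec([0,LEAN,0]).as_matrix()
def tl(F): return tool(F@R.from_rotvec([0,-LEAN,0]).as_matrix())
E
python3 - <<'E'
from p import *
s=telemetry.sense();print('part frame check',Fp(s['eef_rot']).round(3).tolist())
o,F=CUT['thermometer'];M=tl(F);print('tool dir at tray',M[:,1].round(3))
P=o+F@np.array([2,3,85])/1000
plan((np.array([.53,-.06,.26]),M),(P,M),step=45,rot=.12)
E
```

```text
part frame check [[0.995, -0.101, -0.002], [0.101, 0.995, 0.0], [0.002, -0.0, 1.0]]
tool dir at tray [ 0.257  0.026 -0.966]
t 25.15 pos [ 0.5931 -0.151   0.1128] F [-0.4 -0.6 -3.5] w 0.383
19 -26 18 -0.104 0 0; 19 -27 15 -0.104 0 0; 19 -29 12 -0.104 0 0; 19 -30 9 -0.104 0 0; 19 -31 6 -0.104 0 0
37 22 5 0 0 0; 37 22 5 0 0 0; 37 22 5 0 0 0; 37 22 5 0 0 0; 37 22 5 0 0 0
```

Call:
play_rows(
  motion="19 -26 18 -0.104 0 0; 19 -27 15 -0.104 0 0; 19 -29 12 -0.104 0 0; 19 -30 9 -0.104 0 0; 19 -31 6 -0.104 0 0",
)

```text
time: 25.78
position: [0.5262, -0.0595, 0.2555]
eef_rot: [[-0.099, 0.259, -0.961], [0.995, 0.029, -0.094], [0.004, -0.965, -0.261]]
force: [0.4, 0.1, -1.3]
grip_width: 0.386
```

Call:
play_rows(
  motion="37 22 5 0 0 0; 37 22 5 0 0 0; 37 22 5 0 0 0; 37 22 5 0 0 0; 0 0 0 0 0 0",
)

```text
time: 26.4
position: [0.5096, 0.0924, 0.1617]
eef_rot: [[-0.097, 0.258, -0.961], [0.995, 0.028, -0.092], [0.003, -0.966, -0.26]]
force: [0.2, 0.1, -1.5]
grip_width: 0.382
```

```bash
python3 - <<'E'
from p import *
o,F=CUT['thermometer'];M=tl(F)
P=o+F@np.array([.5,3,14.5+45])/1000
plan((P,M),step=25,rot=.12,dec=1);print(telemetry.sense()['joint_positions'].round(3))
E
```

```text
t 26.4 pos [0.5096 0.0924 0.1617] F [ 0.2  0.1 -1.5] w 0.382
10 14.3 -3.6 0 -0.002 0.001; 10 14.3 -3.7 0 -0.002 0.001; 10 14.3 -3.7 0 -0.002 0.001
[ 0.055  0.344  1.904  0.023  0.631 -1.629]
```

Call:
play_rows(
  motion="10 14 -3.5 0 -0.002 0.001; 10 14 -3.5 0 -0.002 0.001; 10 14 -3.5 0 -0.002 0.001; 0 0 0 0 0 0; 0 0 0 0 0 0",
)

```text
time: 27.02
position: [0.529, 0.125, 0.1205]
eef_rot: [[-0.1, 0.257, -0.961], [0.995, 0.024, -0.098], [-0.002, -0.966, -0.258]]
force: [0.4, 0.1, -2.6]
grip_width: 0.383
```

```bash
cat > hand3.py <<'E'
from h import *; from p import *
import sys; from workcell import viewer
off=np.array([.5,0,14.5]);oc,Fc=CUT['thermometer']
if sys.argv[1]!='-':
  CO={'top':[.5585,.1245,.0710],'side':[.5568,.1245,.0722]}
  for cn in CO:
    c=viewer.read_camera(cn);np.savez(f'{cn}_{sys.argv[1]}.npz',**c);cv2.imwrite(f'pics/{cn}_{sys.argv[1]}.png',c['color'][:,:,::-1])
    s=telemetry.sense();F=Fp(s['eef_rot']);o=s['position']-F@off/1000;W=(cloud(c)-o)@F*1000
    q=W[(np.abs(W[...,:2])<115).all(-1)];a=q[(np.abs(q[:,2]-36)<6)&(inside('thermometer',q[:,:2])>.9)];h=np.median(a[:,2]);t=q[np.abs(q[:,2]-h)<2.5]
    P=lambda v:np.percentile(v,[0,2,98,100]).round(1) if len(v)>9 else None
    b=t[(np.abs(t[:,1])<10)&(np.abs(t[:,0])>24)];hd=t[(t[:,1]<-30)&(t[:,1]>-75)&(t[:,0]>-70)&(t[:,0]<-5)]
    e=t[(t[:,0]>-48)&(t[:,0]<-28)&(t[:,1]<-40)];u=t[(t[:,0]>30)&(t[:,0]<60)&(np.abs(t[:,1])<30)]
    print(cn,'h',h.round(1),'barrel x',P(b[:,0]),'handle x',P(hd[:,0]),'handle end y',P(e[:,1]),'barrel y',P(u[:,1]),'assumed in this cam cutout',((o-CO[cn])@Fc*1000).round(1))
s=telemetry.sense();F=Fp(s['eef_rot']);o=s['position']-F@off/1000
print('t',s['time'],'in cutout',((o-oc)@Fc*1000).round(1),'rot',R.from_matrix(Fc.T@F).as_rotvec().round(3),'F',(s['force']@Fc).round(1),'j5',s['joint_positions'][4].round(2))
E
python3 hand3.py t2
```

```text
top h 35.1 barrel x [24.  25.2 65.1 65.9] handle x [-55.1 -54.  -21.1 -20.5] handle end y [-88.2 -87.5 -40.9 -40.1] barrel y [-20.6 -19.8  12.7  13.3] assumed in this cam cutout [-1.   3.4 43.1]
side h 37.1 barrel x [-65.3 -63.9  63.6  64.7] handle x [-55.6 -55.2 -21.7 -21.2] handle end y [-87.4 -86.9 -41.3 -40.2] barrel y [-21.2 -20.   14.5  17.1] assumed in this cam cutout [-0.1  3.1 41.4]
t 27.125 in cutout [-0.5  3.2 42.4] rot [-0.003 -0.    -0.001] F [-2.2 -0.7 -2.4] j5 0.55
```

Now aligned within about 1 mm in both cameras, and joint 5 is at 0.55. I'll lower along the foam normal.

Call:
play_rows(
  motion="0 9.7 -2.6 0.002 0 0; 0 9.7 -2.6 0 0 0; 0 5 -1.3 0 0 0; 0 0 0 0 0 0; 0 0 0 0 0 0",
)

```text
time: 27.75
position: [0.5427, 0.1256, 0.0978]
eef_rot: [[-0.099, 0.257, -0.961], [0.995, 0.024, -0.096], [-0.002, -0.966, -0.258]]
force: [-0.1, 0.6, -2.5]
grip_width: 0.384
```

```bash
python3 hand3.py t3
```

```text
top h 34.9 barrel x [24.  24.4 64.3 65.2] handle x [-55.1 -54.2 -20.8 -18.6] handle end y [-88.2 -87.3 -42.  -40.9] barrel y [-20.7 -20.   12.8  13.7] assumed in this cam cutout [-0.6  2.6 16.5]
side h 37.4 barrel x [-64.7 -62.7  62.9  64.4] handle x [-55.  -54.9 -22.3 -21.3] handle end y [-87.7 -87.3 -40.3 -40.2] barrel y [-22.8 -18.9  14.9  17.8] assumed in this cam cutout [ 0.3  2.5 14.7]
t 27.85 in cutout [-0.1  2.6 15.7] rot [-0.003  0.001 -0.001] F [-0.9 -0.  -1.8] j5 0.51
```

Call:
play_rows(
  motion="0.3 3 -0.8 0 0 0; 0 2 -0.5 0 0 0; 0 1.5 -0.4 0 0 0; 0 0 0 0 0 0",
)

```text
time: 28.35
position: [0.5463, 0.1263, 0.092]
eef_rot: [[-0.099, 0.257, -0.961], [0.995, 0.024, -0.096], [-0.002, -0.966, -0.258]]
force: [0.1, 0.3, -2.4]
grip_width: 0.382
```

```bash
python3 hand3.py -
```

```text
t 28.35 in cutout [0.1 2.9 8.8] rot [-0.003  0.    -0.001] F [-1.1  0.3 -2.1] j5 0.5
```

Call:
play_rows(
  motion="0 1 -0.3 0 0 0; 0 0.7 -0.2 0 0 0",
)

```text
time: 28.6
position: [0.547, 0.1264, 0.0907]
eef_rot: [[-0.099, 0.257, -0.961], [0.995, 0.024, -0.096], [-0.002, -0.966, -0.258]]
force: [-3.1, -0.8, 4.4]
grip_width: 0.387
```

Call:
play_rows(
  motion="0 0 0 0 0 0; 0 0 0 0 0 0; 0 0 0 0 0 0; 0 0 0 0 0 0",
  fingers=-1,
)

```text
time: 29.1
position: [0.5476, 0.1265, 0.091]
eef_rot: [[-0.099, 0.258, -0.961], [0.995, 0.024, -0.097], [-0.002, -0.966, -0.26]]
force: [-0.5, -0.1, 0.3]
grip_width: 1.0
```

Call:
play_rows(
  motion="0 -20 5 0 0 0; 0 -20 5 0 0 0; 0 0 0 0 0 0",
)

```text
time: 29.48
position: [0.5273, 0.1245, 0.1276]
eef_rot: [[-0.099, 0.258, -0.961], [0.995, 0.024, -0.096], [-0.002, -0.966, -0.259]]
force: [0.6, -0.8, -0.2]
grip_width: 1.003
```

Call:
play_rows(
  motion="0 0 0 0 0 0; 0 0 0 0 0 0; 0 0 0 0 0 0; 0 0 0 0 0 0; 0 0 0 0 0 0",
  fingers=1,
)

```text
time: 30.1
position: [0.5276, 0.1244, 0.1259]
eef_rot: [[-0.099, 0.257, -0.961], [0.995, 0.024, -0.096], [-0.002, -0.966, -0.258]]
force: [-0.0, -1.2, 0.6]
grip_width: 0.002
```

```bash
sed -i 's/off=np.array(\[.5,0,14.5\])/off=np.array([.5,0,14.5] if sys.argv[1]!="-0" else [0,0,0.]);sys.argv[1]=sys.argv[1].replace("-0","-")/' hand3.py; python3 hand3.py -0
```

```text
t 30.1 in cutout [ 1.3  3.  62. ] rot [-0.003  0.001 -0.001] F [ 0.2 -1.2  0.6] j5 0.56
```

Call:
play_rows(
  motion="-2 2.3 8.7 0 0 0; 0 15 -4 0 0 0; 0 0 0 0 0 0; 0 2 -0.5 0 0 0",
)

```text
time: 30.6
position: [0.5286, 0.1223, 0.1045]
eef_rot: [[-0.099, 0.256, -0.962], [0.995, 0.024, -0.096], [-0.002, -0.966, -0.257]]
force: [-3.1, 0.6, 6.0]
grip_width: -0.0
```

Call:
play_rows(
  motion="0 2 -0.5 0 0 0; 0 2 -0.5 0 0 0; 0 2 -0.5 0 0 0",
)

```text
time: 30.98
position: [0.5315, 0.1227, 0.0993]
eef_rot: [[-0.099, 0.256, -0.962], [0.995, 0.024, -0.096], [-0.002, -0.966, -0.257]]
force: [-13.1, -2.0, 28.6]
grip_width: 0.001
```

```bash
python3 hand3.py -0
```

```text
t 30.975 in cutout [-8.8  0.8 37.2] rot [-0.003  0.002 -0.001] F [ 2.9 -0.7 31.4] j5 0.49
```

Call:
play_rows(
  motion="0 2 -0.5 0 0 0; 0 1.5 -0.4 0 0 0",
)

```text
time: 31.22
position: [0.5317, 0.1227, 0.0988]
eef_rot: [[-0.1, 0.257, -0.961], [0.995, 0.024, -0.097], [-0.002, -0.966, -0.258]]
force: [-25.8, -4.9, 52.2]
grip_width: 0.002
```

```bash
python3 hand3.py -0
```

```text
t 31.225 in cutout [-8.9  0.9 36.6] rot [-0.003  0.001 -0.001] F [ 3.4 -2.3 58.2] j5 0.49
```

Hard stop again: 58 N with almost no further travel. I'll retract clear of the cameras and verify both.

Call:
play_rows(
  motion="0 -10 3 0 0 0; 0 -45 10 0 0 0; 0 -45 10 0 0 0; -50 -30 0 0 0 0; -50 0 0 0 0 0",
)

```text
time: 31.85
position: [0.4854, 0.0187, 0.2234]
eef_rot: [[-0.106, 0.259, -0.96], [0.994, 0.025, -0.104], [-0.003, -0.966, -0.26]]
force: [0.5, 0.5, -0.7]
grip_width: 0.003
```

Call:
play_rows(
  motion="-50 0 20 0 0 0; -50 0 20 0 0 0; -50 0 20 0 0 0; -50 0 20 0 0 0; 0 0 0 0 0 0",
)

```text
time: 32.48
position: [0.4295, -0.1987, 0.205]
eef_rot: [[-0.103, 0.266, -0.958], [0.995, 0.021, -0.101], [-0.007, -0.964, -0.267]]
force: [-0.2, 0.5, 0.0]
grip_width: 0.002
```

```bash
for n in thermometer gate; do echo $n; python3 final.py $n f_$n; done; python3 - <<'E'
import cv2
a=cv2.imread('pics/top_f_gate.png');b=cv2.imread('pics/side_f_gate.png')
cv2.imwrite('pics/fin.png',cv2.vconcat([cv2.resize(a[140:260,60:300],(640,320)),cv2.resize(b[90:210,150:390],(560,280)) if 0 else cv2.resize(b[90:190,150:350],(640,280))]))
E
```

```text
thermometer
top pose [ 0.654 -0.918 -0.01 ] dice 0.952 top z 36.3 tilt [-0.006  0.006] foam z 12.5
side pose [ 0.428 -0.61  -0.018] dice 0.92 top z 36.6 tilt [-0.008  0.017] foam z -10.0
gate
top pose [-1.105 -1.041 -0.011] dice 0.939 top z 30.1 tilt [ 0.002 -0.003] foam z 13.7
side pose [-1.056 -2.146  0.009] dice 0.852 top z 30.2 tilt [-0.     0.001] foam z 14.4
```

View pics/fin.png

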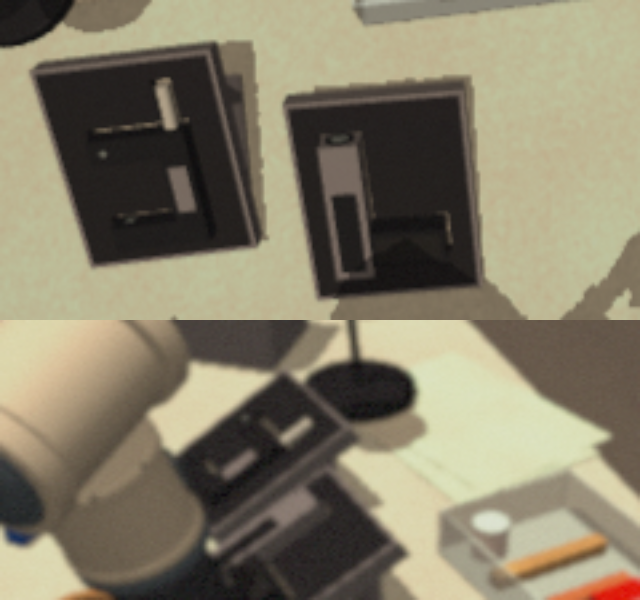

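Both parts sit flush in their own cutouts, with tops at 36.3 and 30.1 mm above the home level (nominal 36 and 30), offsets under about 2 mm and tilt near zero. Handing in.

```bash
python3 -c "
from workcell import finish_job;print(finish_job())"
```

```text
the job is handed in; nothing more can be done
None
```

Both instruments are in their own cutouts, pressed onto the hard stop and let go; I handed the job in at about 33 s of the 64 s. No verdict was reported. The multimeter, tape roll, brass weight and blue look-alikes were never touched on purpose; I did not re-measure where they lie at the end.

**How it went:** The gate was set in and pressed with closed fingers. On the first thermometer try the arm hit the lower limit of joint 5 at the 30° tilt. I set the thermometer down on free table, regrasped it leaning 15° about the jaw axis, then placed and pressed it.

| Final check (top / side camera) | Thermometer | Light gate |
|---|---|---|
| Along the foam, mm | 0.7 / 0.4 | -1.1 / -1.1 |
| Across the foam, mm | -0.9 / -0.6 | -1.0 / -2.1 |
| Yaw, rad | -0.010 / -0.018 | -0.011 / 0.009 |
| Top above home level, mm (should be 36 and 30) | 36.3 / 36.6 | 30.1 / 30.2 |
| Press force at the stop, N | 58 | 70 |

**Checks that failed or disagreed:**
- **World offset:** Both cameras put the parts 2–3 mm off in y from where the robot's own pose did. I aligned each part to its cutout within the same camera, so this mostly cancels.
- **Foam height at the thermometer tray:** It read 12.5 mm in the top view where 14 was expected. The side view gave -10, which I take to be the arm blocking it.
- **Side view of the gate after its press:** This was blocked by the arm and unusable. The later side view agreed with the top view to about 1 mm.

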